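Scrape the kiln shelf clean

ROBOT

A 6-joint arm with a two-finger parallel gripper is mounted at the origin on the work surface. World frame = base frame: x ahead of the robot, y to its left, z up, the work surface at z = 0. Lengths are in m, angles in rad, forces in N, time in s.
With the tool pointing down it reaches from about 0.3 to 0.775 m from the base axis. Payload 14.6 kg.
Tool frame: the origin (TCP) lies at the very end of the fingers, on their centre line; the grasp point (between the pads) lies 19 mm behind it (ctrl.grip_point_offset is the distance from the TCP to the grasp point, in m); z points along the fingers, x is the direction in which the jaws open and shut, and the axes are right-handed (so a half turn about z gives the same grasp; the last joint's range is limited). The gripper opens to 94 mm and grips with 3 to 60 N. Pads are 16 mm wide; open, the fingers measure 119 mm over their backs; the gripper's body (75 mm by 177 mm) begins 78 mm behind the grasp point.
Start: joints at [1.144, 0.3, 1.521, -0, 1.321, -0.067], TCP at [0.194, 0.515, 0.205] pointing down, gripper open.
Joint ranges: [-3.03, 3.03], [-0.79, 2.21], [0.23, 2.52], [-1.04, 4.18], [0, 3.07], [-2.55, 2.55]. Speed limits (rad/s): [2.22, 2.22, 2.57, 3.14, 3.14, 3.14].

INTERFACE

Orientations are given as a 3x3 rotation matrix whose columns are the frame's x, y, z axes.
In Python, from station import get_state, eyes, ctrl gives the robot as it stands.
- The arm moves only by the shell command python3 -m jog 'ROWS' [FORCE]. ROWS is a JSON object of lists of equal length, an entry for each row: "travel": the shift along the tool's x, y, z in mm, a list of three; "twist": the turn, a rotation vector about the tool's x, y, z in degrees, a list of three; "grip": the finger opening in mm, from 0 to 94. A call has 1 to 20 rows; each row shifts and turns the commanded pose from where the row before left it, along the tool's axes as they then stand; what a row does not reach is not made up. A row lasts 1/8 s, in which the tool goes at most 62.5 mm and 10.7 degrees, less where a joint would pass 70% of its speed; a pose out of reach is approached as far as the arm can. A call with a gripper value outside its range is refused whole. The fingers move at their own pace and stop on an object; FORCE is the grip in N (left out, the last holds). Time passes only in rows, so rows that do not move let the fingers close. It gives the time, the measured TCP pose, the force and the opening at its end, in the units of the state.
- get_state(): the state, without advancing time (a new reading comes with each control period).
- eyes.read_camera(name): name is "scene" or "side" or "wrist"; returns (picture, depth): 420x560x3 uint8, red, green, blue; 420x560 float32, m along the optical axis (not along the pixel's ray), 0 where there is no reading.
- eyes.get_calibration(name): a dict with "vertical_fov" (degrees; the focal length in pixels is half the picture's height over the tangent of half this angle, whatever the lens; pixels are square), "cx", "cy" (the principal point, pixels), "rvec" (rotation vector, rad) and "tvec" (3), from world to camera coordinates, as OpenCV has them; the wrist camera has in their place "T_tool_cam" (4x4, takes a point from camera to tool coordinates, whose origin is the TCP and whose axes are the tool frame's). Camera axes: x right, y down, z forward; pixel columns grow to the right and rows downward; lengths in m; the calibration is good to about 2 mm. A picture is of the moment at which its call begins: read the wrist's pose just before it. get_calibration takes no time and is no camera call.
- ctrl.hand_in(): hands the job in, once; it reports no verdict.
The state is a dict: "clock": time; "joints": joint angles; "qvel": joint speeds; "joint_torque": joint torques, N m; "eef_pos": TCP position; "orientation": TCP orientation; "force": force on the tool from outside, world axes, zero at the start; "wrist_torque": the same for the moment, N m; "opening": finger opening in m.
Only numpy, scipy, OpenCV 4.12 (cv2) and the standard library are available. Lean on these libraries where they do the work, as an engineer would, in place of code of your own. Each camera call takes 0.05 s, during which the arm holds its last target. There are 200 camera calls.

TASK

Two loose chips of dried clay lie on the pale kiln shelf. Take the wooden scraper block by its ridge, set its rubber foot on the shelf behind the chips and wipe both chips over the edge into the metal catch tray, without touching them with the fingers; then stand the scraper upright on the table again, clear of the shelf and tray, and let go.

Things in the scene. Friction and masses are not known exactly. Their poses are not given: they have to be found in the camera images.
- station: Fixed pale kiln shelf on short props with an open aluminium catch tray at its +y edge. Origin on the table under the shelf's middle, z up. Shelf 210 mm along x, 300 along y (-150 to 150), its flat rimless top 80 mm above the table. Tray 210 mm along x, y from 130 (under the shelf) to 270, walls 30 mm high, floor 8 mm. Chips pushed over the +y edge fall in. Yaw within 0.3 rad of the world axes.
- scraper: Loose wooden scraper (0.2 to 0.33 kg) standing on its black rubber foot on the table; both sides alike. Origin at the middle of the foot's underside, x along it, z up. Body 150 mm (x) by 34 (y), 28 high; its long sides wipe. On it a central grip ridge 100 (x) by 22 (y), from 28 to 74 mm height: pinch it across y, fingertips above 28 mm. Not the stubby plain wooden block, 85 x 50 x 45.
- chip_a: Loose flat chip of dried red clay lying on the shelf, about 32 x 26 mm, 10 mm thick, 12 to 21 g, origin at the middle of its underside, the z axis up. It lies within 50 mm of the shelf's middle line (x = 0) and is the one farther from the tray.
- chip_b: A like chip of dried red clay, about 32 x 26 mm, 10 mm thick, 12 to 21 g, origin at the middle of its underside, also within 50 mm of the shelf's middle line, nearer the tray.
Mind the look-alikes: they are no part of the job. What is shaped like the chip_b but purple is not meant.

How it is judged:
By the outcome, as a careful person would: the job done as asked, in the order asked, and still so for the second after the job is handed in, with the robot touching nothing.
It also fails if it takes over 54 s, if anything falls off the work surface, if the arm or the gripper's body presses on something with over 40 N, if the wrist force passes 120 N, or if a joint passes its speed limit or range.

## Working session

There is one attempt and no reset: what is moved stays moved. The work goes in short steps, Python scripts to look and compute and a shell command to move; the robot and the scene stay as the last step left them, time stands still between calls to the robot, and variables do not carry over. Pictures are saved under pics/ and viewed, about 8 in all and at most 12, crops included, and the job is handed in when it is done.

```bash
mkdir -p pics; cat > h.py <<'E'
import numpy as np, cv2
from station import get_state, eyes, ctrl
def cal(name):
    c=eyes.get_calibration(name); f=210/np.tan(np.radians(c["vertical_fov"])/2)
    if name=="wrist":
        s=get_state(); T=np.eye(4); T[:3,:3]=np.array(s["orientation"]); T[:3,3]=s["eef_pos"]
        M=T@np.array(c["T_tool_cam"])
    else:
        R,_=cv2.Rodrigues(np.array(c["rvec"],float)); M=np.eye(4); M[:3,:3]=R.T; M[:3,3]=-R.T@np.array(c["tvec"],float).ravel()
    return f,c["cx"],c["cy"],M
def ray(C,u,v,z):
    f,cx,cy,M=C; d=M[:3,:3]@np.array([(u-cx)/f,(v-cy)/f,1]); o=M[:3,3]
    return o+d*(z-o[2])/d[2]
def cloud(C,D):
    f,cx,cy,M=C; v,u=np.indices(D.shape); P=np.stack([(u-cx)/f*D,(v-cy)/f*D,D],-1)
    return P@M[:3,:3].T+M[:3,3]
E
python3 - <<'E'
from h import *
ims=[]
for n in("scene","side"):
    C=cal(n); p,d=eyes.read_camera(n); np.savez(n,p=p,d=d); ims.append(p); print(n,C[3].round(3).tolist(),C[:3],eyes.get_calibration(n).keys())
    cv2.imwrite(f"pics/{n}.png",p[...,::-1])
print(get_state())
E
```

```text
scene [[-0.623, 0.679, -0.388, 0.841], [0.782, 0.538, -0.314, 0.145], [-0.005, -0.499, -0.866, 0.667], [0.0, 0.0, 0.0, 1.0]] (np.float64(384.3645323380324), 283.237858445776, 210.70376626011054) dict_keys(['vertical_fov', 'cx', 'cy', 'rvec', 'tvec'])
side [[0.921, -0.276, 0.274, 0.289], [-0.389, -0.635, 0.667, -0.795], [-0.01, -0.721, -0.693, 0.81], [0.0, 0.0, 0.0, 1.0]] (np.float64(511.3774971185524), 280.2418202245107, 205.13838704068266) dict_keys(['vertical_fov', 'cx', 'cy', 'rvec', 'tvec'])
{'clock': 0.1, 'joints': array([ 1.14440244e+00,  3.00451853e-01,  1.52151471e+00,  2.00137674e-05,
        1.32072027e+00, -6.65982339e-02]), 'qvel': array([ 0.00018138, -0.00120111, -0.00055671, -0.00191041,  0.00108119,
        0.00033789]), 'joint_torque': array([ 1.26858620e-03, -5.32639253e+01, -3.53279471e+01,  7.09134433e-02,
        2.34668230e-02, -2.74412173e-05]), 'eef_pos': array([0.19354304, 0.51456494, 0.20492497]), 'orientation': array([[ 3.52087366e-01,  9.35967021e-01, -4.70193695e-04],
       [ 9.35966504e-01, -3.52087668e-01, -9.88182853e-04],
       [-1.09045596e-03, -9.21588510e-05, -9.99999401e-01]]), 'force': array([-0.4866704 , -0.19010884, -0.76649725]), 'wrist_torque': array([-0.04526538,  0.01599385,  0.02289268]), 'opening': 0.0939621303210556}
```

View pics/scene.png

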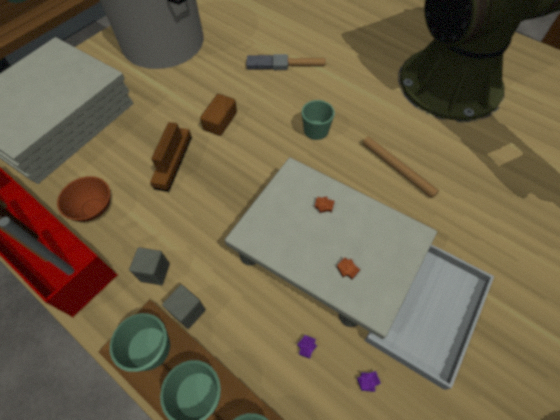

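View pics/side.png

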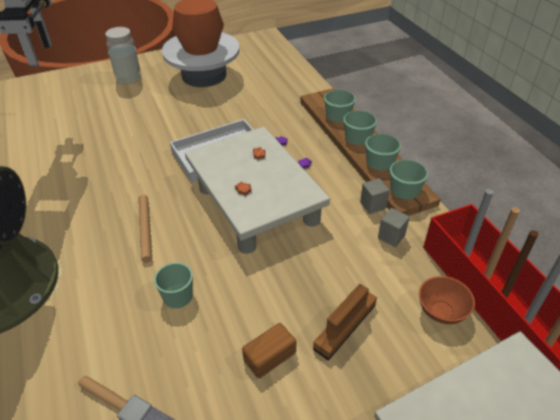

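The scene picture shows the red chips at (324,204) and (347,268) on the shelf. The purple look-alikes are at (307,346) and (369,381). The ridged scraper is at (171,155), and the plain block, which is a look-alike, is at (219,113). The side view agrees: scraper (347,320), block (270,350), chips (243,188) and (259,153). The scraper is the one with the ridge. Next I measure.

```bash
cat > m.py <<'E'
from h import *
def rect(P):
    (c,s,a)=cv2.minAreaRect((P[:,:2]*1000).astype(np.float32)); return np.round(c,1),np.round(s,1),round(a,1)
for n in("scene","side"):
    z=np.load(n+".npz"); p,d=z["p"],z["d"]; C=cal(n); W=cloud(C,d); hsv=cv2.cvtColor(p,cv2.COLOR_RGB2HSV)
    ok=d>0
    print(n)
    # shelf
    m=(ok&(abs(W[...,2]-.08)<.008)&(hsv[...,1]<70)).astype(np.uint8)
    m=cv2.morphologyEx(m,cv2.MORPH_OPEN,np.ones((3,3)))
    k,l,st,ce=cv2.connectedComponentsWithStats(m)
    for i in range(1,k):
        if st[i,4]>3000:
            v,u=np.nonzero(l==i); P=np.array([ray(C,a,b,.08) for a,b in zip(u,v)]); print(" shelf",ce[i].round(),rect(P),"z",np.median(W[l==i][:,2]).round(4))
    # chips
    m=((hsv[...,0]<14)&(hsv[...,1]>150)&(hsv[...,2]>110)&(W[...,2]>.07)&(W[...,2]<.11)&ok).astype(np.uint8)
    k,l,st,ce=cv2.connectedComponentsWithStats(m)
    for i in range(1,k):
        if 60<st[i,4]<800: print(" chip?",ce[i].round(1),st[i,4],(ray(C,*ce[i],.088)*1000).round(1),W[l==i][:,2].max().round(3))
    # scraper: brown
    m=((hsv[...,0]<16)&(hsv[...,1]>120)&ok&(W[...,2]>.012)&(W[...,2]<.09)).astype(np.uint8)
    k,l,st,ce=cv2.connectedComponentsWithStats(m)
    for i in range(1,k):
        if st[i,4]>300:
            Q=W[l==i]; print(" brown",ce[i].round(),st[i,4],rect(Q),"zmax",Q[:,2].max().round(3))
            t=Q[Q[:,2]>.066]
            if len(t)>20: print("   top",rect(t),t.mean(0).round(4),len(t))
E
python3 m.py
```

```text
scene
 shelf [335. 244.] (array([566. ,  25.4]), array([211.1, 298.5]), 6.1) z 0.08
 chip? [ 57.3 235.9] 380 [ 855.7 -332.9   88. ] 0.093
 chip? [323.9 203.3] 150 [525.3 -19.   88. ] 0.093
 chip? [ 23.2 278.1] 146 [ 934.  -311.9   88. ] 0.093
 chip? [347.7 267.4] 212 [599.3  80.6  88. ] 0.093
 brown [219. 113.] 688 (array([ 448.3, -357.4]), array([80.4, 47.3]), 15.3) zmax 0.048
 brown [169. 155.] 1095 (array([ 595.7, -356.4]), array([148.1,  32.7]), 26.8) zmax 0.077
   top (array([ 596.9, -355.4]), array([93.7, 20.3]), 26.7) [ 0.5999 -0.3528  0.0733] 334
 brown [ 82. 197.] 1464 (array([ 776.1, -400. ]), array([99.8, 96.1]), 87.7) zmax 0.048
 brown [ 67. 282.] 2015 (array([ 923.8, -335.4]), array([ 91.5, 230.5]), 24.7) zmax 0.09
   top (array([ 886.2, -325.5]), array([ 99.1, 154. ]), 0.3) [ 0.899  -0.2706  0.0806] 798
side
 shelf [255. 180.] (array([560.7,  19.3]), array([211. , 303.9]), 6.2) z 0.0788
 chip? [258.4 152.4] 65 [596.3  79.8  88. ] 0.092
 chip? [242.8 187.6] 93 [522.7 -19.3  88. ] 0.092
 chip? [487.7 273.1] 655 [ 845.6 -408.2   88. ] 0.092
 brown [341. 137.] 1367 (array([852.2, 143.9]), array([434.9,  81. ]), 85.5) zmax 0.025
 brown [414. 201.] 628 (array([ 882.9, -128. ]), array([110.8,  69.1]), 0.9) zmax 0.025
 brown [485. 279.] 8952 (array([ 829.9, -420. ]), array([212.3, 341.3]), 0.5) zmax 0.09
   top (array([ 883.7, -419.6]), array([342.1, 104.7]), 89.9) [ 0.8681 -0.4059  0.0794] 3022
 brown [344. 320.] 1841 (array([ 592.7, -359.7]), array([151.2,  34.7]), 26.7) zmax 0.077
   top (array([ 592.6, -359.9]), array([99.2, 22. ]), 26.9) [ 0.5896 -0.3625  0.0728] 638
 brown [269. 349.] 1675 (array([ 442.6, -361.8]), array([83.6, 50.6]), 15.3) zmax 0.049
```

```bash
python3 -c "
import cv2
a=cv2.imread('pics/side.png')[270:390,220:400]; b=cv2.imread('pics/side.png')[120:240,160:340]
import numpy as np
cv2.imwrite('pics/crop1.png',cv2.resize(np.hstack([a,b]),None,fx=2.2,fy=2.2,interpolation=cv2.INTER_CUBIC))"
```

```text
(no output)
```

View pics/crop1.png

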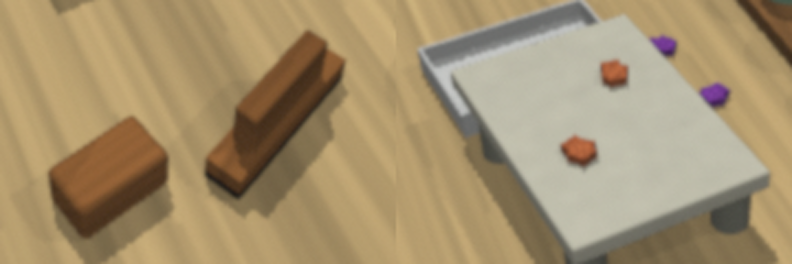

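The close crop shows the ridged scraper on the right of the pair and the plain block left of it. Both chips are on the shelf, with the purple ones beyond it.

Measured, averaging the two views:
- **Scraper:** (0.594, -0.358), long axis at 26.8°.
- **Station:** (0.564, 0.022), yaw 6.1°.
- **Chips:** a at (0.524, -0.019) and b at (0.598, 0.080).

All sizes and heights match the description. I turn the tool x axis to -63.2° first, a twist of +132.6°.

```bash
cat >> h.py <<'E'
def go(x,y,z,ang=None):
    s=get_state(); R=np.array(s["orientation"]); d=R.T@(np.array([x,y,z])-s["eef_pos"])*1000
    a=np.degrees(np.arctan2(R[1,0],R[0,0])); print("t",round(s["clock"],2),"pos",np.round(s["eef_pos"],4),"xang",a.round(2),"tilt",np.degrees(R[:2,2]).round(2),"F",np.round(s["force"],1),"op",round(s["opening"],4))
    print("tool shift mm",d.round(1),"twist z", None if ang is None else round(-(ang-a),2))
E
python3 -m jog '{"travel":[[0,0,0],[0,0,0],[0,0,0],[0,0,0],[0,0,0],[0,0,0],[0,0,0],[0,0,0],[0,0,0],[0,0,0],[0,0,0],[0,0,0],[0,0,0],[0,0,0]],"twist":[[0,0,10.2],[0,0,10.2],[0,0,10.2],[0,0,10.2],[0,0,10.2],[0,0,10.2],[0,0,10.2],[0,0,10.2],[0,0,10.2],[0,0,10.2],[0,0,10.2],[0,0,10.2],[0,0,10.2],[0,0,0]],"grip":[94,94,94,94,94,94,94,94,94,94,94,94,94,94]}'
python3 -c "
from h import *
go(.594,-.358,.205,-63.2)"
```

```text
clock: 1.85
eef_pos: [0.1936, 0.5147, 0.2052]
orientation: [[0.452, -0.892, -0.0], [-0.892, -0.452, -0.001], [0.0, 0.0, -1.0]]
force: [-0.5, -0.6, 0.0]
opening: 0.0938
t 1.85 pos [0.1936 0.5147 0.2052] xang -63.15 tilt [-0.02 -0.03] F [-0.5 -0.6  0. ] op 0.0938
tool shift mm [9.594e+02 3.690e+01 5.000e-01] twist z 0.05
```

```bash
python3 -m jog '{"travel":[[30,1.9,0],[50,1.9,0],[50,1.9,0],[50,1.9,0],[50,1.9,0],[50,1.9,0],[50,1.9,0],[50,1.9,0],[50,1.9,0],[50,1.9,0],[50,1.9,0],[50,1.9,0],[50,1.9,0],[50,1.9,0],[50,1.9,0],[50,1.9,0],[50,1.9,0],[50,1.9,0],[50,1.9,0],[30,1.9,0]],"twist":[[0,0,0],[0,0,0],[0,0,0],[0,0,0],[0,0,0],[0,0,0],[0,0,0],[0,0,0],[0,0,0],[0,0,0],[0,0,0],[0,0,0],[0,0,0],[0,0,0],[0,0,0],[0,0,0],[0,0,0],[0,0,0],[0,0,0],[0,0,0]],"grip":[94,94,94,94,94,94,94,94,94,94,94,94,94,94,94,94,94,94,94,94]}'
python3 -m jog '{"travel":[[0,0,0],[0,0,0]],"twist":[[0,0,0],[0,0,0]],"grip":[94,94]}'
python3 - <<'E'
from h import *
go(.594,-.358,.205,-63.2)
C=cal("wrist"); p,d=eyes.read_camera("wrist"); W=cloud(C,d); hsv=cv2.cvtColor(p,cv2.COLOR_RGB2HSV)
cv2.imwrite("pics/w1.png",p[...,::-1])
for lo,hi in((.066,.085),(.015,.036)):
    m=((hsv[...,0]<16)&(hsv[...,1]>110)&(d>0)&(W[...,2]>lo)&(W[...,2]<hi)).astype(np.uint8)
    k,l,st,ce=cv2.connectedComponentsWithStats(m)
    for i in range(1,k):
        if st[i,4]>300: Q=W[l==i]; print(lo,ce[i].round(),st[i,4],cv2.minAreaRect((Q[:,:2]*1000).astype(np.float32)),np.median(Q[:,2]))
E
```

```text
clock: 4.35
eef_pos: [0.5925, -0.3613, 0.2045]
orientation: [[0.454, -0.891, -0.001], [-0.891, -0.454, 0.0], [-0.001, 0.001, -1.0]]
force: [-0.0, -0.1, 0.7]
opening: 0.0942
clock: 4.6
eef_pos: [0.5922, -0.3586, 0.2052]
orientation: [[0.453, -0.891, -0.0], [-0.891, -0.453, 0.0], [-0.001, 0.0, -1.0]]
force: [0.8, -0.0, -0.8]
opening: 0.0942
t 4.6 pos [ 0.5922 -0.3586  0.2052] xang -63.06 tilt [-0.03  0.03] F [ 0.8 -0.  -0.8] op 0.0942
tool shift mm [ 0.3 -1.9  0.2] twist z 0.14
0.066 [279. 195.] 2622 ((594.4178466796875, -358.4626770019531), (98.8307113647461, 21.996429443359375), 26.841543197631836) 0.07381266881185808
0.015 [423.  40.] 3141 ((768.9525756835938, -403.89373779296875), (72.29413604736328, 85.98904418945312), 27.274879455566406) 0.022988989496510737
0.015 [531.  17.] 818 ((835.04638671875, -491.6821594238281), (2.385009765625, 76.93543243408203), 0.2270369827747345) 0.0246380951999233
0.015 [279. 165.] 1982 ((593.9931640625, -358.4512634277344), (148.81472778320312, 33.226234436035156), 26.937484741210938) 0.028024209569563946
0.015 [227. 269.] 373 ((485.2832336425781, -349.7095947265625), (3.2931625843048096, 46.69902038574219), 13.751466751098633) 0.026081012684861737
```

View pics/w1.png

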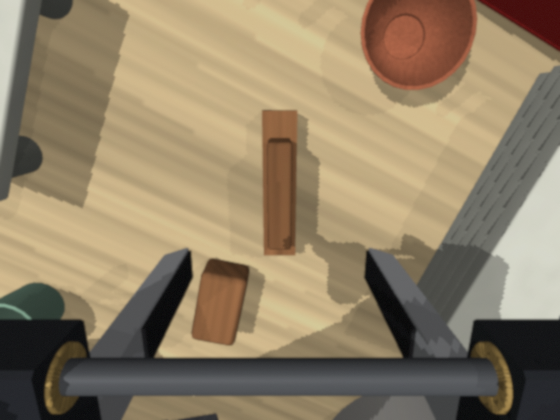

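The wrist view shows the scraper upright at (279,185), centred between the open fingers, with the block at (220,302) well clear. Its refined pose is (0.594, -0.3585), 26.9°. Going down to TCP z = 0.034 and gripping.

```bash
python3 -m jog '{"travel":[[0.8,-1.9,30],[0,0,40],[0,0,40],[0,0,35],[0,0,20],[0,0,6],[0,0,0],[0,0,0],[0,0,0],[0,0,0],[0,0,0],[0,0,0],[0,0,0],[0,0,0]],"twist":[[0,0,0],[0,0,0],[0,0,0],[0,0,0],[0,0,0],[0,0,0],[0,0,0],[0,0,0],[0,0,0],[0,0,0],[0,0,0],[0,0,0],[0,0,0],[0,0,0]],"grip":[94,94,94,94,94,94,94,10,10,10,10,10,10,10]}' 45
python3 -c "
from h import *
go(.594,-.3585,.034,-63.1)"
```

```text
clock: 6.4
eef_pos: [0.5944, -0.3592, 0.0345]
orientation: [[0.451, -0.893, 0.0], [-0.893, -0.451, -0.0], [0.0, -0.0, -1.0]]
force: [-0.1, -0.6, 0.9]
opening: 0.0276
t 6.4 pos [ 0.5944 -0.3592  0.0345] xang -63.21 tilt [ 0. -0.] F [-0.1 -0.6  0.9] op 0.0276
tool shift mm [-0.8  0.   0.5] twist z -0.11
```

```bash
python3 -m jog '{"travel":[[0,0,0],[0,0,0],[0,0,0],[0,0,0]],"twist":[[0,0,0],[0,0,0],[0,0,0],[0,0,0]],"grip":[10,10,10,10]}' 45
python3 -m jog '{"travel":[[0,0,-10],[0,0,-25],[0,0,-30],[0,0,-30],[0,0,-30],[0,0,-20],[0,0,-5],[0,0,0],[0,0,0]],"twist":[[0,0,0],[0,0,0],[0,0,0],[0,0,0],[0,0,0],[0,0,0],[0,0,0],[0,0,0],[0,0,0]],"grip":[10,10,10,10,10,10,10,10,10]}' 45
python3 - <<'E'
from h import *
yaw=np.radians(6.1); c=np.array([.564,.022]); X=np.array([np.cos(yaw),np.sin(yaw)]); Y=np.array([-X[1],X[0]])
for q in(.524,-.019),(.598,.080): print((np.array(q)-c)@X,(np.array(q)-c)@Y)
for y in(-.102,.155): print(c-.002*X+y*Y)
t=c-.002*X-.102*Y
go(*t,.184,-83.9)
E
```

```text
clock: 6.9
eef_pos: [0.5944, -0.3591, 0.0344]
orientation: [[0.451, -0.893, -0.0], [-0.893, -0.451, 0.0], [-0.0, 0.0, -1.0]]
force: [-0.9, -0.5, -0.8]
opening: 0.0212
clock: 8.02
eef_pos: [0.5941, -0.359, 0.1832]
orientation: [[0.451, -0.893, -0.001], [-0.893, -0.451, 0.001], [-0.002, 0.001, -1.0]]
force: [0.3, 0.1, -3.0]
opening: 0.0219
-0.04413034469011367 -0.03651729285601207
0.039970806238030517 0.05405862233429394
[ 0.57285026 -0.079635  ]
[0.54554039 0.17590985]
t 8.03 pos [ 0.5941 -0.359   0.1832] xang -63.21 tilt [-0.08  0.06] F [ 0.3  0.1 -3. ] op 0.0219
tool shift mm [-259.  -106.9   -0.5] twist z 20.69
```

Lifted: opening 21.9 mm and 3 N of weight. I rotate, then carry it over the shelf behind the chips.

```bash
python3 -m jog '{"travel":[[0,0,0],[0,0,0],[0,0,0],[0,0,0],[-20,-0.8,0],[-40,-1.2,0],[-40,-1.2,0],[-40,-1.2,0],[-40,-1.2,0],[-40,-1.2,0],[-40,-1.2,0],[-20,-0.4,0],[0,0,0],[0,0,0],[0,0,0]],"twist":[[0,0,5.2],[0,0,5.2],[0,0,5.2],[0,0,5.1],[0,0,0],[0,0,0],[0,0,0],[0,0,0],[0,0,0],[0,0,0],[0,0,0],[0,0,0],[0,0,0],[0,0,0],[0,0,0]],"grip":[10,10,10,10,10,10,10,10,10,10,10,10,10,10,10]}' 45
python3 - <<'E'
from h import *
go(.5728,-.0796,.114,-83.9)
C=cal("wrist"); s=get_state(); p,d=eyes.read_camera("wrist"); W=cloud(C,d); hsv=cv2.cvtColor(p,cv2.COLOR_RGB2HSV)
cv2.imwrite("pics/w2.png",p[...,::-1])
r=(hsv[...,0]<16)&(hsv[...,1]>110)&(d>0)
m=(r&(W[...,2]>.205)).astype(np.uint8); Q=W[m>0]; print(cv2.minAreaRect((Q[:,:2]*1000).astype(np.float32)), np.median(Q[:,2]))
m=(r&(W[...,2]>.16)&(W[...,2]<.19)).astype(np.uint8); Q=W[m>0]; print("body",cv2.minAreaRect((Q[:,:2]*1000).astype(np.float32)), np.percentile(Q[:,2],[5,50,95])); A=np.c_[Q[:,:2]-Q[:,:2].mean(0),np.ones(len(Q))]; t=abs(Q[:,2]-np.median(Q[:,2]))<.005; print("slope",np.linalg.lstsq(A[t],Q[t][:,2],rcond=None)[0])
m=((hsv[...,0]<14)&(hsv[...,1]>150)&(d>0)&(W[...,2]>.07)&(W[...,2]<.1)).astype(np.uint8)
k,l,st,ce=cv2.connectedComponentsWithStats(m)
for i in range(1,k):
    if st[i,4]>60: print("chip",ce[i],st[i,4],W[l==i].mean(0).round(4),cv2.minAreaRect((W[l==i][:,:2]*1000).astype(np.float32)))
m=((hsv[...,1]<70)&(abs(W[...,2]-.08)<.006)&(d>0)).astype(np.uint8); Q=W[m>0]; print("shelf z",np.median(Q[:,2]))
E
```

```text
clock: 9.9
eef_pos: [0.5731, -0.0809, 0.1842]
orientation: [[0.105, -0.994, -0.0], [-0.994, -0.105, -0.0], [0.0, 0.0, -1.0]]
force: [0.5, -0.2, -3.3]
opening: 0.0217
t 9.9 pos [ 0.5731 -0.0809  0.1842] xang -83.98 tilt [-0.01 -0.  ] F [ 0.5 -0.2 -3.3] op 0.0217
tool shift mm [-1.3  0.1 70.2] twist z -0.08
((582.9822998046875, -79.3201675415039), (80.06727600097656, 22.872438430786133), 6.034835338592529) 0.22368167410088272
body ((577.0794677734375, -80.50287628173828), (141.4114227294922, 33.73905563354492), 5.942951679229736) [0.17675257 0.17792714 0.17928282]
slope [0.00036171 0.00035844 0.17791655]
shelf z 0.0799094369520448
```

View pics/w2.png

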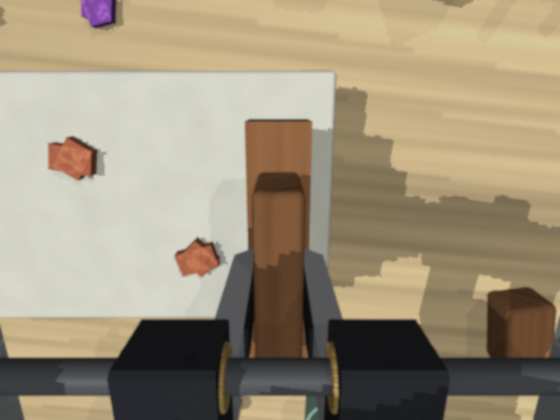

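The scraper is held level and square with the shelf. Chips are visible at (197,259) and (72,158), ahead of the blade. Next I check them by ray and lower to near contact.

```bash
python3 - <<'E'
from h import *
C=cal("wrist"); c=np.array([.564,.022]); X=np.array([np.cos(.1065),np.sin(.1065)]); Y=np.array([-X[1],X[0]])
for u,v in((197,259),(72,158)):
    P=ray(C,u,v,.09); print(P.round(4),(P[:2]-c)@X,(P[:2]-c)@Y)
for u,v in((333,71),(329,315)):
    P=ray(C,u,v,.08); print("edge",P.round(4),(P[:2]-c)@X,(P[:2]-c)@Y)
E
python3 -m jog '{"travel":[[0,0,15],[0,0,20],[0,0,18],[0,0,10],[0,0,4],[0,0,0],[0,0,0]],"twist":[[0,0,0],[0,0,0],[0,0,0],[0,0,0],[0,0,0],[0,0,0],[0,0,0]],"grip":[10,10,10,10,10,10,10]}' 45
python3 -m jog '{"travel":[[0,0,1],[0,0,1],[0,0,0.5],[0,0,0]],"twist":[[0,0,0],[0,0,0],[0,0,0],[0,0,0]],"grip":[10,10,10,10]}' 45
```

```text
[ 0.5261 -0.0181  0.09  ] -0.04196228774196678 -0.03582233554232686
[0.5998 0.0798 0.09  ] 0.04169241510208323 0.05362463121069855
edge [ 0.6827 -0.1097  0.08  ] 0.10403396478732826 -0.14353901865779287
edge [ 0.4788 -0.1366  0.08  ] -0.10156441214243457 -0.14860647143884673
clock: 10.82
eef_pos: [0.5733, -0.0799, 0.118]
orientation: [[0.106, -0.994, 0.001], [-0.994, -0.106, -0.0], [0.0, -0.001, -1.0]]
force: [0.3, 0.3, -3.3]
opening: 0.0218
clock: 11.32
eef_pos: [0.573, -0.0799, 0.1149]
orientation: [[0.106, -0.994, -0.0], [-0.994, -0.106, 0.0], [-0.0, 0.0, -1.0]]
force: [0.0, 0.4, -2.9]
opening: 0.0217
```

```bash
python3 -m jog '{"travel":[[0,0,0.5],[0,0,0],[0,0,0]],"twist":[[0,0,0],[0,0,0],[0,0,0]],"grip":[10,10,10]}' 45
python3 -m jog '{"travel":[[0,0,0.5],[0,0,0],[0,0,0]],"twist":[[0,0,0],[0,0,0],[0,0,0]],"grip":[10,10,10]}' 45
```

```text
clock: 11.7
eef_pos: [0.5731, -0.0799, 0.1145]
orientation: [[0.106, -0.994, 0.0], [-0.994, -0.106, -0.0], [0.0, -0.0, -1.0]]
force: [0.2, 1.0, -3.6]
opening: 0.0217
clock: 12.08
eef_pos: [0.5731, -0.0799, 0.1143]
orientation: [[0.106, -0.994, 0.0], [-0.994, -0.106, -0.0], [0.0, -0.0, -1.0]]
force: [-2.9, 0.8, 5.3]
opening: 0.0216
```

Contact, with about 8 N of press. Wiping at 80 mm/s along +y'.

```bash
python3 -m jog '{"travel":[[-5,0,0],[-10,0,0],[-10,0,0],[-10,0,0],[-10,0,0],[-10,0,0],[-10,0,0],[-10,0,0],[-10,0,0],[-10,0,0],[-10,0,0],[-10,0,0],[-10,0,0],[-10,0,0],[-10,0,0],[-10,0,0],[-10,0,0],[-10,0,0],[-5,0,0],[0,0,0]],"twist":[[0,0,0],[0,0,0],[0,0,0],[0,0,0],[0,0,0],[0,0,0],[0,0,0],[0,0,0],[0,0,0],[0,0,0],[0,0,0],[0,0,0],[0,0,0],[0,0,0],[0,0,0],[0,0,0],[0,0,0],[0,0,0],[0,0,0],[0,0,0]],"grip":[10,10,10,10,10,10,10,10,10,10,10,10,10,10,10,10,10,10,10,10]}' 45
python3 - <<'E'
from h import *
go(.5455,.1759,.1143,-83.9)
p,d=eyes.read_camera("scene"); q,_=eyes.read_camera("wrist")
cv2.imwrite("pics/s3.png",np.hstack([cv2.resize(p[140:390,220:510],None,fx=1.4,fy=1.4),cv2.resize(q,(467,350))])[...,::-1][:, :873])
E
python3 -c "
import cv2;a=cv2.imread('pics/s3.png');cv2.imwrite('pics/s3.png',cv2.resize(a,None,fx=.9,fy=.9))"
```

```text
clock: 14.58
eef_pos: [0.5539, 0.1003, 0.1143]
orientation: [[0.107, -0.994, 0.001], [-0.994, -0.107, 0.001], [-0.001, -0.001, -1.0]]
force: [-0.5, 1.5, 5.1]
opening: 0.0219
t 14.57 pos [0.5539 0.1003 0.1143] xang -83.87 tilt [0.04 0.04] F [-0.5  1.5  5.1] op 0.0219
tool shift mm [-76.1   0.3   0.1] twist z 0.03
```

View pics/s3.png

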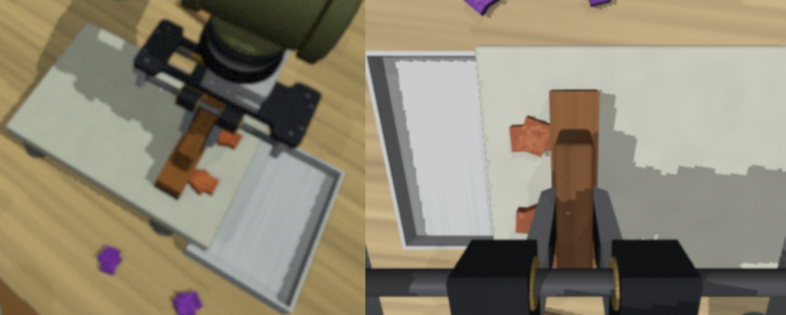

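Both chips sit ahead of the blade, at (530,135) and (525,218) in the right half, with none slipping past. Finishing the wipe.

```bash
python3 -m jog '{"travel":[[-5,0,0],[-8,0,0],[-8,0,0],[-8,0,0],[-6,0,0],[-6,0,0],[-6,0,0],[-6,0,0],[-6,0,0],[-6,0,0],[-6,0,0],[-5,0,0],[-2,0,0],[0,0,0],[0,0,0]],"twist":[[0,0,0],[0,0,0],[0,0,0],[0,0,0],[0,0,0],[0,0,0],[0,0,0],[0,0,0],[0,0,0],[0,0,0],[0,0,0],[0,0,0],[0,0,0],[0,0,0],[0,0,0]],"grip":[10,10,10,10,10,10,10,10,10,10,10,10,10,10,10]}' 45
python3 - <<'E'
from h import *
go(.5455,.1759,.1143,-83.9)
p,d=eyes.read_camera("scene"); q,_=eyes.read_camera("wrist")
i=np.hstack([cv2.resize(p[140:390,220:510],None,fx=1.4,fy=1.4),cv2.resize(q,(467,350))])[...,::-1]
cv2.imwrite("pics/s4.png",cv2.resize(i,None,fx=.9,fy=.9))
E
```

```text
clock: 16.55
eef_pos: [0.5456, 0.1773, 0.1143]
orientation: [[0.106, -0.994, 0.001], [-0.994, -0.106, 0.0], [-0.0, -0.001, -1.0]]
force: [1.1, -1.0, 6.1]
opening: 0.022
t 16.55 pos [0.5456 0.1773 0.1143] xang -83.89 tilt [0.03 0.01] F [ 1.1 -1.   6.1] op 0.022
tool shift mm [1.4 0.2 0. ] twist z 0.01
```

View pics/s4.png

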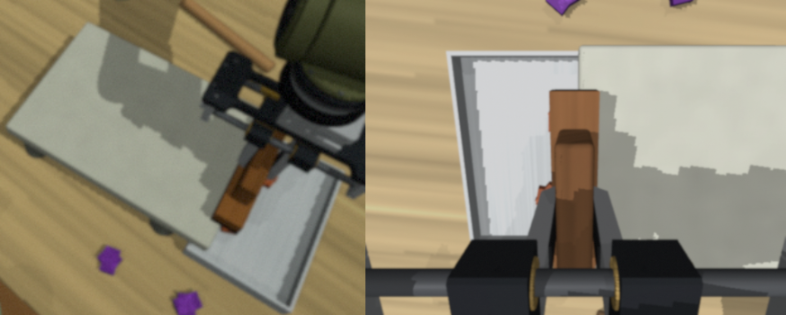

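A bit of chip shows at (543,192) in the right half, low beside the blade, and the rest is hidden. I lift and look.

```bash
python3 -m jog '{"travel":[[0,0,-5],[0,0,-15],[0,0,-20],[0,0,-20],[20,0,-10],[40,0,0],[40,0,0],[40,0,0],[20,0,0],[0,0,0],[0,0,0]],"twist":[[0,0,0],[0,0,0],[0,0,0],[0,0,0],[0,0,0],[0,0,0],[0,0,0],[0,0,0],[0,0,0],[0,0,0],[0,0,0]],"grip":[10,10,10,10,10,10,10,10,10,10,10]}' 45
python3 - <<'E'
from h import *
C=cal("wrist"); p,d=eyes.read_camera("scene"); q,e=eyes.read_camera("wrist")
i=np.hstack([cv2.resize(p[140:390,220:510],None,fx=1.4,fy=1.4),cv2.resize(q,(467,350))])[...,::-1]
cv2.imwrite("pics/s5.png",cv2.resize(i,None,fx=.9,fy=.9))
c=np.array([.564,.022]); X=np.array([np.cos(.1065),np.sin(.1065)]); Y=np.array([-X[1],X[0]])
for n,CC,im,dd in(("w",C,q,e),("s",cal("scene"),p,d)):
    W=cloud(CC,dd); h=cv2.cvtColor(im,cv2.COLOR_RGB2HSV)
    S=np.stack([(W[...,:2]-c)@X,(W[...,:2]-c)@Y],-1)
    m=((h[...,0]<14)&(h[...,1]>110)&(dd>0)&(W[...,2]<.1)&(abs(S[...,0])<.13)&(abs(S[...,1]-.06)<.23)).astype(np.uint8)
    k,l,st,ce=cv2.connectedComponentsWithStats(m)
    for j in range(1,k):
        if st[j,4]>25: print(n,ce[j].round(),st[j,4],S[l==j].mean(0).round(3),np.percentile(W[l==j][:,2],[5,50,95]).round(3))
E
```

```text
clock: 18.02
eef_pos: [0.5625, 0.0182, 0.1839]
orientation: [[0.106, -0.994, -0.0], [-0.994, -0.106, 0.0], [-0.0, 0.0, -1.0]]
force: [-0.2, -0.3, -2.0]
opening: 0.0218
w [ 87. 233.] 192 [-0.046  0.192] [0.016 0.018 0.019]
s [429. 279.] 213 [-0.046  0.181] [0.015 0.018 0.02 ]
s [403. 317.] 189 [0.04 0.17] [0.016 0.018 0.02 ]
```

View pics/s5.png

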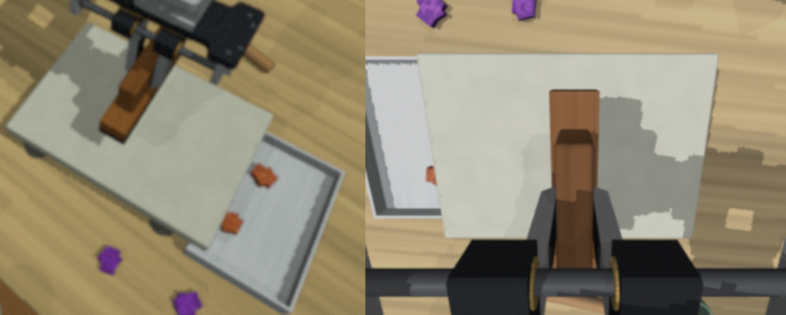

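Both chips lie flat in the tray, at (263,176) and (231,223) in the left half. Their tops are at z = 0.018, which is floor plus 10 mm, with y' about 0.17 to 0.18. Now the scraper goes back to the table at (0.59, -0.30).

```bash
python3 -m jog '{"travel":[[20,0.4,0],[40,1,0],[40,1,0],[40,1,0],[40,1,0],[40,1,0],[40,1,0],[40,0,0],[19,0,0],[0,0,0],[0,0,20],[0,0,35],[0,0,35],[0,0,30],[0,0,17],[0,0,8],[0,0,2],[0,0,0],[0,0,0]],"twist":[[0,0,0],[0,0,0],[0,0,0],[0,0,0],[0,0,0],[0,0,0],[0,0,0],[0,0,0],[0,0,0],[0,0,0],[0,0,0],[0,0,0],[0,0,0],[0,0,0],[0,0,0],[0,0,0],[0,0,0],[0,0,0],[0,0,0]],"grip":[10,10,10,10,10,10,10,10,10,10,10,10,10,10,10,10,10,10,10]}' 45
python3 -m jog '{"travel":[[0,0,0.6],[0,0,0.6],[0,0,0],[0,0,0]],"twist":[[0,0,0],[0,0,0],[0,0,0],[0,0,0]],"grip":[10,10,10,10]}' 45
```

```text
clock: 20.5
eef_pos: [0.5904, -0.3005, 0.0378]
orientation: [[0.106, -0.994, 0.001], [-0.994, -0.106, -0.001], [0.001, -0.001, -1.0]]
force: [-0.7, -0.0, -2.4]
opening: 0.0217
clock: 21.0
eef_pos: [0.5901, -0.3003, 0.0357]
orientation: [[0.106, -0.994, -0.0], [-0.994, -0.106, 0.0], [-0.0, 0.0, -1.0]]
force: [-0.1, 0.1, -3.1]
opening: 0.0217
```

```bash
python3 -m jog '{"travel":[[0,0,0.6],[0,0,0.4],[0,0,0],[0,0,0]],"twist":[[0,0,0],[0,0,0],[0,0,0],[0,0,0]],"grip":[10,10,10,10]}' 45
python3 -m jog '{"travel":[[0,0,0.4],[0,0,0],[0,0,0]],"twist":[[0,0,0],[0,0,0],[0,0,0]],"grip":[10,10,10]}' 45
```

```text
clock: 21.5
eef_pos: [0.5901, -0.3003, 0.0347]
orientation: [[0.106, -0.994, -0.0], [-0.994, -0.106, 0.0], [-0.0, 0.0, -1.0]]
force: [-0.3, 0.1, -2.4]
opening: 0.0216
clock: 21.88
eef_pos: [0.5902, -0.3003, 0.0344]
orientation: [[0.106, -0.994, 0.0], [-0.994, -0.106, -0.0], [0.0, -0.0, -1.0]]
force: [1.1, 0.3, -3.1]
opening: 0.0218
```

```bash
python3 -m jog '{"travel":[[0,0,0.4],[0,0,0],[0,0,0]],"twist":[[0,0,0],[0,0,0],[0,0,0]],"grip":[10,10,10]}' 45
```

```text
clock: 22.25
eef_pos: [0.5902, -0.3003, 0.0343]
orientation: [[0.106, -0.994, 0.0], [-0.994, -0.106, -0.0], [0.0, -0.0, -1.0]]
force: [-2.6, 2.0, 5.3]
opening: 0.0218
```

Foot on the table. Opening, then retreating straight up.

```bash
python3 -m jog '{"travel":[[0,0,-0.4],[0,0,0],[0,0,0],[0,0,0],[0,0,0],[0,0,0],[0,0,0],[0,0,0],[0,0,0],[0,0,-10],[0,0,-30],[0,0,-40],[0,0,-40],[0,0,-40],[0,0,-20],[0,0,0],[0,0,0]],"twist":[[0,0,0],[0,0,0],[0,0,0],[0,0,0],[0,0,0],[0,0,0],[0,0,0],[0,0,0],[0,0,0],[0,0,0],[0,0,0],[0,0,0],[0,0,0],[0,0,0],[0,0,0],[0,0,0],[0,0,0]],"grip":[10,30,60,90,90,90,90,90,90,90,90,90,90,90,90,90,90]}' 45
python3 - <<'E'
from h import *
go(.59,-.30,.21)
p,d=eyes.read_camera("side"); np.savez("side",p=p,d=d); a=p
p,d=eyes.read_camera("scene"); np.savez("scene",p=p,d=d)
i=np.hstack([a,p])[...,::-1]; cv2.imwrite("pics/s6.png",cv2.resize(i,(800,300),interpolation=cv2.INTER_AREA))
E
python3 m.py | grep -A1 -E "^s|chip|brown"
```

```text
clock: 24.38
eef_pos: [0.5898, -0.3001, 0.2133]
orientation: [[0.106, -0.994, -0.001], [-0.994, -0.106, 0.001], [-0.001, 0.001, -1.0]]
force: [0.7, -0.3, 0.2]
opening: 0.0899
t 24.38 pos [ 0.5898 -0.3001  0.2133] xang -83.92 tilt [-0.07  0.04] F [ 0.7 -0.3  0.2] op 0.0899
tool shift mm [-0.1 -0.2  3.3] twist z None
scene
 shelf [335. 243.] (array([566. ,  25.4]), array([211. , 298.5]), 6.2) z 0.08
 chip? [ 57.1 234.8] 446 [ 854.7 -334.9   88. ] 0.093
 chip? [ 23.2 278. ] 158 [ 933.9 -312.    88. ] 0.093
 brown [218. 113.] 672 (array([ 448.3, -358. ]), array([82.1, 48.9]), 14.2) zmax 0.048
 brown [189. 166.] 1243 (array([ 592. , -298.2]), array([148.3,  34.1]), 5.1) zmax 0.078
   top (array([ 592.8, -298.3]), array([97.9, 20.3]), 5.6) [ 0.5954 -0.2966  0.0731] 375
 brown [ 82. 197.] 1454 (array([ 776.2, -400.3]), array([98.9, 97.4]), 71.5) zmax 0.048
 brown [ 67. 282.] 2051 (array([ 885.7, -356.8]), array([100. , 217.3]), 0.2) zmax 0.09
   top (array([ 885.6, -326. ]), array([ 99.9, 155.6]), 0.3) [ 0.8978 -0.2716  0.081 ] 822
side
 shelf [253. 179.] (array([560.7,  19.4]), array([211. , 303.6]), 6.1) z 0.0788
 chip? [492.1 225.6] 65 [ 930.3 -317.1   88. ] 0.092
 chip? [535.3 268.7] 71 [ 930.1 -433.5   88. ] 0.092
 brown [417. 201.] 565 (array([ 882.5, -134.9]), array([108.5,  57.1]), 1.3) zmax 0.025
 brown [481. 277.] 8422 (array([ 829.4, -420. ]), array([211. , 341.3]), 0.5) zmax 0.09
   top (array([ 883.3, -419.6]), array([103.7, 341.7]), 0.0) [ 0.8653 -0.4011  0.0794] 2921
 brown [328. 294.] 2035 (array([ 588.7, -302.2]), array([150.7,  37. ]), 4.8) zmax 0.077
   top (array([ 587.8, -302.2]), array([99.3, 23. ]), 5.2) [ 0.5861 -0.3037  0.0725] 594
 brown [551. 307.] 561 (array([ 914.4, -511.3]), array([82.4, 24.3]), 50.4) zmax 0.09
   top (array([ 911.6, -509. ]), array([82.4, 16.7]), 50.1) [ 0.9276 -0.4881  0.0786] 142
 brown [269. 350.] 1682 (array([ 443. , -362.3]), array([83.6, 49.3]), 13.9) zmax 0.049
```

View pics/s6.png

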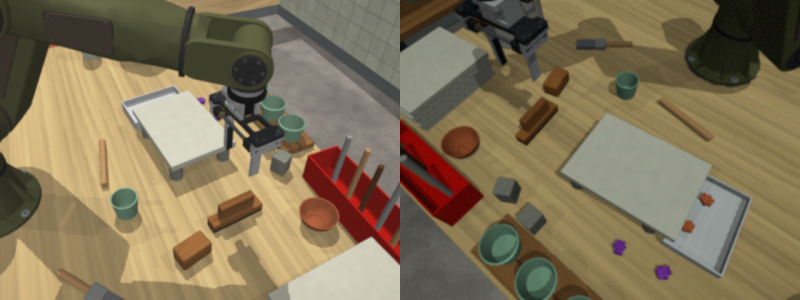

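The final picture shows the scraper standing upright and free at (237,210) in the left half. The chips are in the tray at (707,200) and (688,226) in the right half, and the shelf is empty.

```bash
python3 -c "
from station import ctrl; print(ctrl.hand_in())"
```

```text
the job is handed in; nothing more can be done
None
```

The job is done and handed in: both chips are in the catch tray, and the scraper is standing upright on the table, released. I gripped the scraper by its ridge, set its foot on the shelf behind the chips with about 8 N of press, and wiped both over the edge in one stroke. The fingers never touched the chips. The robot's clock read about 24.5 s at hand-in, against the 54 s limit.

**Chips:** both lie flat in the tray, with their tops at 18 mm, which is the tray floor plus one chip thickness. None are left on the shelf.

**Scraper:** it stands at about (0.590, -0.300), with its ridge top at 73 mm. That is about 0.15 m clear of the shelf. The gripper is open, about 0.14 m above the ridge, and touching nothing.

**Disagreements:**
- The scene and side cameras differ by about 4 to 6 mm in position, so I used averages and the wrist camera.
- The plain block's fitted angle read about 1° different at the end (15.3° at first, 14° after). Its position agreed within 1 mm. The gripper was never planned near it, so I take this as fit noise.

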